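# Pin the engraver's indexing stand

## Task

Turn the arm of the engraving stand until the hole in its end lies over the hole in the blue lug. Then take the red-handled lock pin from the wooden rack and push it down through both holes, fully home with its collar flat on the arm, and let go.

Things in the scene. Friction and masses are not known exactly. Their poses are not given: they have to be found in the camera images.
- index_base: Fixed base: dark steel plate 215 x 110 x 12 mm, pivot column, blue square lug (62 mm wide, top 62 mm above the bench). Origin on the vertical pivot axis at bench height; x points from the pivot to the lug, z up. The lug's round hole (31 mm wide, 50 mm deep, open above) is centred 100 mm along x.
- swing_arm (a joint): Angle (rad, counter-clockwise from above, -0.5 to 1.6, no click) of the flat aluminium arm, top 78 mm above the bench. At 0 it lies along the base's x and its 31 mm through hole, 100 mm from the pivot in a 56 mm square end, is over the lug's hole. Light friction (0.12 N m) holds it where left. On the pivot sits a small vise with a brass medal, top about 122 mm above the bench.
- turn_post (a point): Black upright round post for turning the arm, 20 mm in diameter, 55 mm tall, on the arm's tail 90 mm from the pivot, opposite the arm's hole; it turns with the arm. The point is on its axis, 108 mm above the bench, 25 mm below its top.
- lock_pin_grip (a point): Loose pin, 150 g, upright in a 3-hole wooden rack (58 mm high, 75 mm pitch), the only red handle there. Handle 24 mm in diameter, 45 tall; below it a collar 42 wide, 5 thick; then a shank 50 long, tapering from 22 to 12 mm. Point: on the axis in the handle, 30 mm above the collar's underside, 20 below the top, 80 above the tip; z up along the pin. Fully home it is 108 mm above the bench.

How it is judged (in metres and radians):
On the way:
1. the arm's hole is brought over the lug's hole, with the pin not yet in it (value of joint swing_arm between -0.17 and 0.17 rad and (horizontal distance between lock_pin_grip and index_base above 0.14 m or height (world z) of lock_pin_grip above 0.125 m)), for 0.2 s.
At the end, for the whole second after the job is handed in: The arm is within 0.17 rad of the aligned angle; the red-handled pin stands upright (within 0.17 rad) and at rest through the arm's and the lug's holes, within 15 mm of the lug hole's axis in x and y, with its collar within 5 mm of the arm's top (value of joint swing_arm between -0.17 and 0.17 rad and x of lock_pin_grip in the frame of index_base between 0.085 and 0.115 m and y of lock_pin_grip in the frame of index_base between -0.015 and 0.015 m and z of lock_pin_grip in the frame of index_base between 0.1 and 0.113 m and angle between lock_pin_grip's own z axis and vertical below 0.17 rad and linear speed of lock_pin below 0.02 m/s); the robot touches nothing.
It also fails if it takes over 51 s, if anything falls off the work surface, if the arm or the gripper's body presses on something with over 40 N, if the wrist force passes 120 N, or if a joint passes its speed limit or range.

## Robot

A 6-joint arm with a two-finger parallel gripper is mounted at the origin on the work surface. World frame = base frame: x ahead of the robot, y to its left, z up, the work surface at z = 0. Lengths are in mm, angles in rad, forces in N, time in s.
With the tool pointing down it reaches from about 375 to 750 mm from the base axis. Payload 9 kg.
Tool frame: the origin (TCP) lies midway between the tips of the shut fingers; the grasp point (between the pads) lies 19 mm behind it (r.pinch_z is the distance from the TCP to the grasp point, in mm); z points along the fingers, y is the line along which they close (so a half turn about z gives the same grasp; the last joint's range is limited). The gripper opens to 85 mm and grips with 20 to 120 N. Pads are 22 mm wide; open, the fingers measure 114 mm over their backs; the gripper's body (76 mm by 85 mm) begins 54 mm behind the grasp point. The pads swing forward as they close: fully open they stand 13 mm farther back than shut.
Start: joints at [-1.384, 0.104, 0.097, 1.564, 0, 1.353], TCP at [236.314, -551.537, 231.331] pointing down, gripper open.
Joint ranges: [-2.99, 2.99], [-0.84, 1.86], [-1.1, 1.16], [-1.84, 2.11], [-1.51, 1.56], [-3.14, 3.14]. Speed limits (rad/s): [2.22, 2.22, 2.57, 3.14, 3.14, 3.14].

## Interface

Orientations are given as a unit quaternion [w, x, y, z].
In Python, from bench import r gives the robot as it stands.
- The arm moves only by the tool move_arm, never from a script. Its arguments are lists of equal length, an entry for each row: "xyz": the shift along the tool's x, y, z in cm, a list of three; "rot": the turn, a rotation vector about the tool's x, y, z in degrees, a list of three; "fingers": the gripper command: -1 is fully open, 1 is shut, values between are in proportion. In form: {"xyz": [[tx, ty, tz], ...], "rot": [[wx, wy, wz], ...], "fingers": [fingers, ...]}. A call has 1 to 20 rows; each row shifts and turns the commanded pose from where the row before left it, along the tool's axes as they then stand; what a row does not reach is not made up. A row lasts 1/12 s, in which the tool goes at most 41.7 mm and 7.16 degrees, less where a joint would pass 70% of its speed; a pose out of reach is approached as far as the arm can. A call is refused whole if a number of a shift passes 4.17 or a number of a turn 7.16, either way. A call with a gripper value outside its range is refused whole. The fingers move at their own pace and stop on an object; the grip force is fixed at half the most. Time passes only in rows, so rows that do not move let the fingers close. It gives the time, the measured TCP pose, the force, the opening and the grip force at its end, in the units of the state.
- r.sense(): the state, without advancing time (a new reading comes with each control period).
- r.get_image(name): name is "scene" or "side" or "wrist"; returns a dict with "frame" (480x640x3 uint8, red, green, blue), "mtx" (3x3 intrinsics, pixels), "rvec" (rotation vector, rad) and "tvec" (3), from world to camera coordinates, as OpenCV has them. Camera axes: x right, y down, z forward; pixel columns grow to the right and rows downward; lengths in mm; the calibration is good to about 2 mm. A picture is of the moment at which its call begins. There is no depth.
- r.hand_in(): hands the job in; it is judged then, once.
The state is a dict: "time_s": time; "qpos": joint angles; "dq": joint speeds; "effort": joint torques, N m; "tcp_pos": TCP position; "ee_rot": TCP orientation; "wrist_force": force on the tool from outside, world axes, zero at the start; "torque": the same for the moment, N m; "width": finger opening in mm; "grip_force": force on a finger pad.
Only numpy, scipy, OpenCV 4.12 (cv2) and the standard library are available. Lean on these libraries where they do the work, as an engineer would, in place of code of your own. Each camera call takes 0.05 s, during which the arm holds its last target. There are 200 camera calls.

## Working session

There is one attempt and no reset: what is moved stays moved. The work goes in short steps, Python scripts to look and compute and a tool call to move; the robot and the scene stay as the last step left them, time stands still between calls to the robot, and variables do not carry over. Pictures are saved under pics/ and viewed, at most 10 in all, crops included, and the job is handed in when it is done.

Besides the shell and the picture viewer there is one more tool, called after "Call:" in YAML: its name, and indented under it one key for each argument. move_arm: Moves the arm, as the interface text tells. Its arguments: {"type":"object","properties":{"xyz":{"type":"array"},"rot":{"type":"array"},"fingers":{"type":"array"}},"required":["xyz","rot","fingers"]}

```bash
mkdir -p pics
python3 - <<'E'
from bench import r
import cv2,pickle
for n in("scene","side"):
    d=r.get_image(n); cv2.imwrite(f"pics/{n}0.png",d["frame"][:,:,::-1]); pickle.dump(d,open(f"{n}0.pkl","wb"))
s=r.sense();print(s["time_s"],s["tcp_pos"],s["ee_rot"],s["width"],r.pinch_z)
E
```

```text
0.1 [ 236.25106585 -551.22766456  230.6143988 ] [-5.79883607e-04  9.79588780e-01  2.01011158e-01 -9.85674445e-07] 85.31957520378478 18.700000000000003
```

View pics/scene0.png

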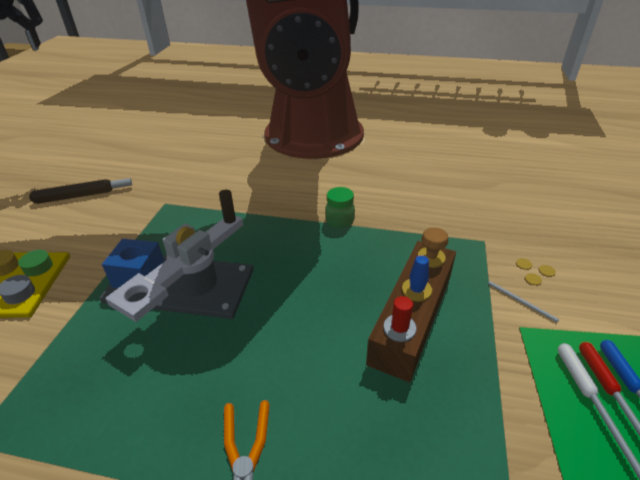

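View pics/side0.png

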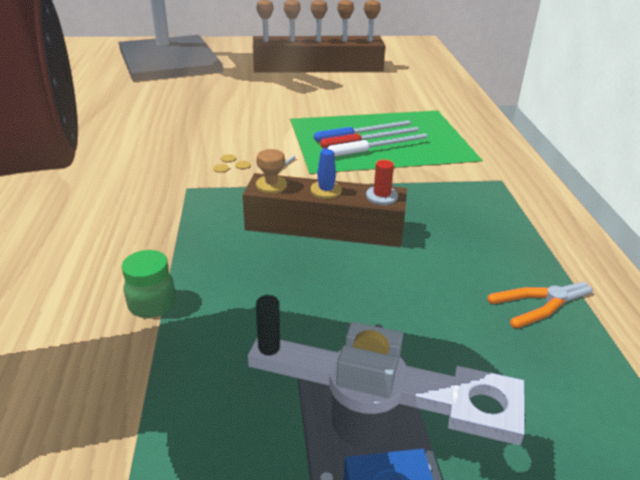

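The scene view shows the arm hole at about (136,293), the lug hole at (133,253), the post top at (225,193) and the red handle top at (402,302). The side view shows the arm hole at (488,400), the post top at (267,300), the red handle top at (384,165) and the lug at the bottom edge.

```bash
cat > h.py <<'E'
import numpy as np,cv2
def cam(d):
    R=cv2.Rodrigues(np.array(d["rvec"],float))[0];t=np.array(d["tvec"],float).ravel();return R,t,np.array(d["mtx"])
def plane(d,px,z):
    R,t,K=cam(d);c=-R.T@t;v=R.T@np.linalg.inv(K)@[px[0],px[1],1];return c+v*(z-c[2])/v[2]
def tri(d1,p1,d2,p2):
    P=[]
    for d in(d1,d2):
        R,t,K=cam(d);P.append(K@np.c_[R,t])
    X=cv2.triangulatePoints(P[0],P[1],np.float64(p1).reshape(2,1),np.float64(p2).reshape(2,1)).ravel();return X[:3]/X[3]
E
python3 - <<'E'
import pickle,numpy as np
np.set_printoptions(precision=1,suppress=True)
from h import *
a=pickle.load(open("scene0.pkl","rb"));b=pickle.load(open("side0.pkl","rb"))
def show(n,p,q,z):
    print(n,plane(a,p,z), plane(b,q,z) if q else "", tri(a,p,b,q) if q else "")
show("hole",(136,293),(488,400),78)
show("post",(226,193),(267,300),133)
show("lughole",(133,254),None,62)
show("medal",(184,236),(371,344),120)
# red masks
for n,d,roi in(("scene",a,(380,280,430,350)),("side",b,(360,150,410,210))):
    f=d["frame"].astype(int);m=((f[...,0]>120)&(f[...,1]<70)&(f[...,2]<70)).astype(np.uint8)
    x0,y0,x1,y1=roi;ys,xs=np.nonzero(m[y0:y1,x0:x1]);print(n,xs.mean()+x0,ys.mean()+y0,xs.min()+x0,xs.max()+x0,ys.min()+y0,ys.max()+y0)
show("redtop",(403,303),(384,165),108)
print(plane(a,(111,289),0),plane(a,(233,315),12),plane(a,(252,266),12),plane(a,(108,305),12))
for p in((435,237),(420,259),(416,290),(400,328)):print(plane(a,p,60))
# lug top mask
f=a["frame"].astype(int);m=((f[...,2]>f[...,0]+50)&(f[...,2]>f[...,1]+30));ys,xs=np.nonzero(m[230:300,90:180]);print(xs.min()+90,xs.max()+90,ys.min()+230,ys.max()+230)
E
python3 -c "
import cv2;f=cv2.imread('pics/scene0.png')[180:330,90:270];cv2.imwrite('pics/c.png',cv2.resize(f,None,fx=4,fy=4,interpolation=2))"
```

```text
hole [ 650.7 -100.2   78. ] [ 647.3 -103.7   78. ] [ 648.5 -101.9   75.6]
post [475.2 -29.8 133. ] [470.9 -32.5 133. ] [471.3 -31.  131.1]
lughole [ 563.  -159.5   62. ]  
medal [570.8 -57.9 120. ] [552.6 -76.  120. ] [556.  -65.9 108.6]
scene 402.9950980392157 302.71078431372547 394 412 296 309
side 383.032319391635 177.98859315589354 374 392 161 196
redtop [627.5 254.  108. ] [622.3 246.2 108. ] [623.9 254.1 103.9]
[ 586.9 -204.     0. ] [610.1  13.8  12. ] [504.    7.6  12. ] [ 628.  -179.7   12. ]
[431.2 296.1  60. ]
[488.6 274.8  60. ]
[554.9 272.   60. ]
[627. 255.  60.]
102 154 243 285
```

View pics/c.png

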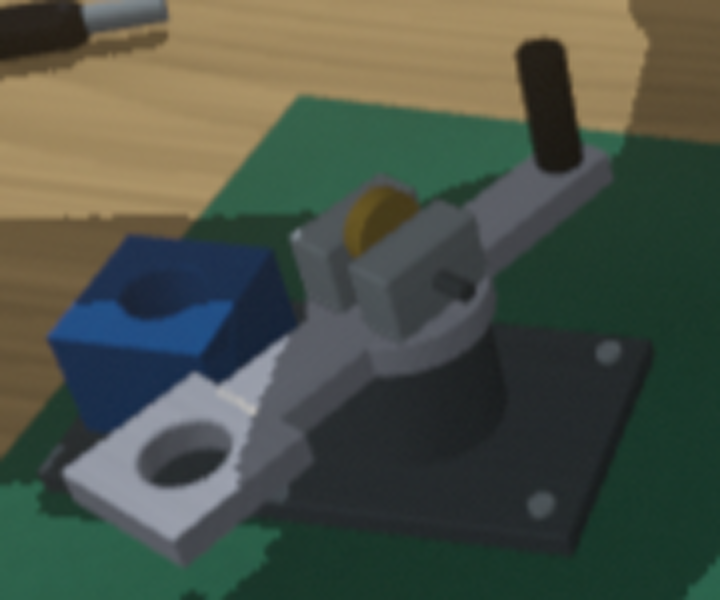

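Crop shows lug hole at (131,253) and arm hole at (136,293) in the scene image. These put the pivot at about (556,-64), the arm at about +65° of swing, the post at (472,-31) and the pin at (625,252).

```bash
cat > plan.py <<'E'
import numpy as np,json,sys
from scipy.spatial.transform import Rotation as Ro
from bench import r
def pose():
    s=r.sense();q=s["ee_rot"];R=Ro.from_quat([q[1],q[2],q[3],q[0]]).as_matrix()
    return np.array(s["tcp_pos"]),np.degrees(np.arctan2(R[1,0],R[0,0])),s
def rows(p0,y0,path):
    """path: list of (xyz mm, yaw deg) waypoints, one per row; tool pointing down"""
    X=[];W=[]
    for p,y in path:
        a=np.radians(y0);tx=[np.cos(a),np.sin(a),0];ty=[np.sin(a),-np.cos(a),0]
        d=(np.array(p)-p0)/10;X.append([round(float(d@tx),2),round(float(d@ty),2),round(float(-d[2]),2)])
        W.append([0,0,round(float(y0-y),2)]);p0=np.array(p);y0=y
    print(json.dumps({"xyz":X,"rot":W,"n":len(X)}))
def lin(p0,y0,p1,y1,n):
    rows(p0,y0,[(p0+(np.array(p1)-p0)*k/n,y0+(y1-y0)*k/n) for k in range(1,n+1)])
E
python3 -c "
from plan import *
p,y,s=pose();lin(p,y,(472,-31,200),158,20)"
```

```text
{"xyz": [[2.11, -1.93, 0.15], [2.32, -1.67, 0.15], [2.5, -1.38, 0.15], [2.64, -1.08, 0.15], [2.75, -0.76, 0.15], [2.82, -0.43, 0.15], [2.85, -0.1, 0.15], [2.85, 0.24, 0.15], [2.8, 0.57, 0.15], [2.71, 0.89, 0.15], [2.59, 1.21, 0.15], [2.43, 1.5, 0.15], [2.24, 1.78, 0.15], [2.01, 2.03, 0.15], [1.76, 2.25, 0.15], [1.48, 2.44, 0.15], [1.19, 2.6, 0.15], [0.88, 2.72, 0.15], [0.55, 2.8, 0.15], [0.22, 2.85, 0.15]], "rot": [[0, 0, -6.74], [0, 0, -6.74], [0, 0, -6.74], [0, 0, -6.74], [0, 0, -6.74], [0, 0, -6.74], [0, 0, -6.74], [0, 0, -6.74], [0, 0, -6.74], [0, 0, -6.74], [0, 0, -6.74], [0, 0, -6.74], [0, 0, -6.74], [0, 0, -6.74], [0, 0, -6.74], [0, 0, -6.74], [0, 0, -6.74], [0, 0, -6.74], [0, 0, -6.74], [0, 0, -6.74]], "n": 20}
```

Call:
move_arm:
  xyz:
    - [2.1, -1.9, 0.15]
    - [2.3, -1.7, 0.15]
    - [2.5, -1.4, 0.15]
    - [2.6, -1.1, 0.15]
    - [2.75, -0.75, 0.15]
    - [2.8, -0.4, 0.15]
    - [2.85, -0.1, 0.15]
    - [2.85, 0.25, 0.15]
    - [2.8, 0.6, 0.15]
    - [2.7, 0.9, 0.15]
    - [2.6, 1.2, 0.15]
    - [2.4, 1.5, 0.15]
    - [2.2, 1.8, 0.15]
    - [2.0, 2.0, 0.15]
    - [1.8, 2.25, 0.15]
    - [1.5, 2.4, 0.15]
    - [1.2, 2.6, 0.15]
    - [0.9, 2.7, 0.15]
    - [0.55, 2.8, 0.15]
    - [0.2, 2.85, 0.15]
  rot:
    - [0, 0, -6.74]
    - [0, 0, -6.74]
    - [0, 0, -6.74]
    - [0, 0, -6.74]
    - [0, 0, -6.74]
    - [0, 0, -6.74]
    - [0, 0, -6.74]
    - [0, 0, -6.74]
    - [0, 0, -6.74]
    - [0, 0, -6.74]
    - [0, 0, -6.74]
    - [0, 0, -6.74]
    - [0, 0, -6.74]
    - [0, 0, -6.74]
    - [0, 0, -6.74]
    - [0, 0, -6.74]
    - [0, 0, -6.74]
    - [0, 0, -6.74]
    - [0, 0, -6.74]
    - [0, 0, -6.74]
  fingers: [-1, -1, -1, -1, -1, -1, -1, -1, -1, -1, -1, -1, -1, -1, -1, -1, -1, -1, -1, -1]

```text
time_s: 1.77
tcp_pos: [471.4, -30.9, 201.0]
ee_rot: [-0.0, 0.188, 0.982, -0.0]
wrist_force: [0.3, -1.0, 0.4]
width: 85.1
grip_force: 0.0
```

Run:
```python
from plan import *
import cv2,pickle
d=r.get_image("wrist");cv2.imwrite("pics/w1.png",d["frame"][:,:,::-1]);pickle.dump(d,open("w1.pkl","wb"))
p,y,s=pose();print(p,y,s["time_s"],s["qpos"])
```

```text
[472.49592256 -27.3609191  200.60019536] 158.9555560626594 1.8167 [-0.33658233 -0.29082096 -0.33099276  1.53107613  0.00205181  0.03071257]
```

View pics/w1.png

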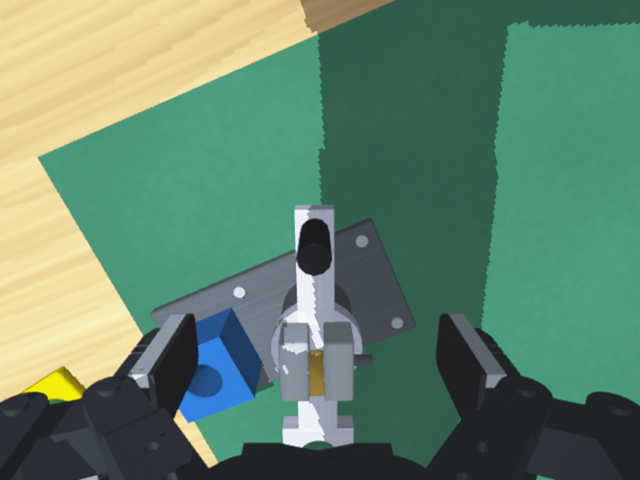

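Wrist view: the arm is vertical in the image, with the post at about (314,230–262), and the fingers sit symmetrically to either side.

Run:
```python
from plan import *
from h import *
import pickle
d=pickle.load(open("w1.pkl","rb"))
R,t,K=cam(d);print("cam",-R.T@t)
for px,z in(((314,260),133),((314,228),133),((314,262),78),((314,228),78),((205,380),62)):print(px,z,plane(d,px,z).round(1))
p,y,s=pose();print(p,y)
```

```text
cam [400.43741444  -3.31671257 343.98095914]
(314, 260) 133 [473.1 -33.7 133. ]
(314, 228) 133 [456.2 -27.  133. ]
(314, 262) 78 [493.4 -42.2  78. ]
(314, 228) 78 [470.8 -33.2  78. ]
(205, 380) 62 [ 560.5 -163.4   62. ]
[472.49592256 -27.3609191  200.60019536] 158.9555560626594
```

Call:
move_arm:
  xyz:
    - [-0.1, -0.3, 1.5]
    - [0, 0, 1.5]
    - [0, 0, 1.5]
    - [0, 0, 1.5]
    - [0, 0, 1.5]
    - [0, 0, 1.5]
    - [0, 0, 1.0]
    - [0, 0, 0.6]
    - [0, 0, 0]
    - [0, 0, 0]
    - [0, 0, 0]
    - [0, 0, 0]
    - [0, 0, 0]
    - [0, 0, 0]
    - [0, 0, 0]
    - [0, 0, 0]
  rot:
    - [0, 0, 0]
    - [0, 0, 0]
    - [0, 0, 0]
    - [0, 0, 0]
    - [0, 0, 0]
    - [0, 0, 0]
    - [0, 0, 0]
    - [0, 0, 0]
    - [0, 0, 0]
    - [0, 0, 0]
    - [0, 0, 0]
    - [0, 0, 0]
    - [0, 0, 0]
    - [0, 0, 0]
    - [0, 0, 0]
    - [0, 0, 0]
  fingers: [-1, -1, -1, -1, -1, -1, -1, -1, -1, 1, 1, 1, 1, 1, 1, 1]

```text
time_s: 3.15
tcp_pos: [471.3, -35.6, 95.9]
ee_rot: [0.0, 0.191, 0.982, -0.0]
wrist_force: [-0.7, 1.1, 4.7]
width: 18.4
grip_force: 58.6
```

Run:
```python
from plan import *
p,y,s=pose();print(p,y,s["width"],s["grip_force"],s["wrist_force"])
piv=np.array([556,-64.]);v=p[:2]-piv;print(np.hypot(*v),np.degrees(np.arctan2(v[1],v[0])))
# turn to post angle 92.8 deg
a0=np.degrees(np.arctan2(v[1],v[0]));a1=93.;n=20;R=np.hypot(*v)
path=[]
for k in range(1,n+1):
    a=np.radians(a0+(a1-a0)*k/n);path.append(((piv[0]+R*np.cos(a),piv[1]+R*np.sin(a),p[2]),y+(a1-a0)*k/n))
rows(p,y,path)
```

```text
[471.28972962 -35.63315313  95.88854279] 158.00147241739603 18.42868681582034 58.59805354848504 [-0.67554198  1.12374343  4.70016881]
89.33368854392597 161.48589716380903
{"xyz": [[0.02, 0.53, -0.0], [0.02, 0.53, -0.0], [0.02, 0.53, -0.0], [0.02, 0.53, -0.0], [0.02, 0.53, -0.0], [0.02, 0.53, -0.0], [0.02, 0.53, -0.0], [0.02, 0.53, -0.0], [0.02, 0.53, -0.0], [0.02, 0.53, -0.0], [0.02, 0.53, -0.0], [0.02, 0.53, -0.0], [0.02, 0.53, -0.0], [0.02, 0.53, -0.0], [0.02, 0.53, -0.0], [0.02, 0.53, -0.0], [0.02, 0.53, -0.0], [0.02, 0.53, -0.0], [0.02, 0.53, -0.0], [0.02, 0.53, -0.0]], "rot": [[0, 0, 3.42], [0, 0, 3.42], [0, 0, 3.42], [0, 0, 3.42], [0, 0, 3.42], [0, 0, 3.42], [0, 0, 3.42], [0, 0, 3.42], [0, 0, 3.42], [0, 0, 3.42], [0, 0, 3.42], [0, 0, 3.42], [0, 0, 3.42], [0, 0, 3.42], [0, 0, 3.42], [0, 0, 3.42], [0, 0, 3.42], [0, 0, 3.42], [0, 0, 3.42], [0, 0, 3.42]], "n": 20}
```

Call:
move_arm:
  xyz:
    - [0.02, 0.53, 0]
    - [0.02, 0.53, 0]
    - [0.02, 0.53, 0]
    - [0.02, 0.53, 0]
    - [0.02, 0.53, 0]
    - [0.02, 0.53, 0]
    - [0.02, 0.53, 0]
    - [0.02, 0.53, 0]
    - [0.02, 0.53, 0]
    - [0.02, 0.53, 0]
    - [0.02, 0.53, 0]
    - [0.02, 0.53, 0]
    - [0.02, 0.53, 0]
    - [0.02, 0.53, 0]
    - [0.02, 0.53, 0]
    - [0.02, 0.53, 0]
    - [0.02, 0.53, 0]
    - [0.02, 0.53, 0]
    - [0.02, 0.53, 0]
    - [0.02, 0.53, 0]
  rot:
    - [0, 0, 3.42]
    - [0, 0, 3.42]
    - [0, 0, 3.42]
    - [0, 0, 3.42]
    - [0, 0, 3.42]
    - [0, 0, 3.42]
    - [0, 0, 3.42]
    - [0, 0, 3.42]
    - [0, 0, 3.42]
    - [0, 0, 3.42]
    - [0, 0, 3.42]
    - [0, 0, 3.42]
    - [0, 0, 3.42]
    - [0, 0, 3.42]
    - [0, 0, 3.42]
    - [0, 0, 3.42]
    - [0, 0, 3.42]
    - [0, 0, 3.42]
    - [0, 0, 3.42]
    - [0, 0, 3.42]
  fingers: [1, 1, 1, 1, 1, 1, 1, 1, 1, 1, 1, 1, 1, 1, 1, 1, 1, 1, 1, 1]

```text
time_s: 4.82
tcp_pos: [551.4, 24.8, 95.9]
ee_rot: [0.001, 0.711, 0.704, 0.0]
wrist_force: [2.8, -4.3, 2.3]
width: 18.5
grip_force: 58.6
```

Call:
move_arm:
  xyz:
    - [0, 0, 0]
    - [0, 0, 0]
    - [0, 0, 0]
  rot:
    - [0, 0, 0]
    - [0, 0, 0]
    - [0, 0, 0]
  fingers: [1, 1, 1]

```text
time_s: 5.07
tcp_pos: [551.4, 24.7, 95.9]
ee_rot: [0.001, 0.709, 0.705, 0.0]
wrist_force: [4.4, -3.2, 1.1]
width: 18.7
grip_force: 58.8
```

Run:
```python
from plan import *
import cv2,pickle
p,y,s=pose();print(p,y,s["width"],s["wrist_force"])
for n in("scene","side"):
    d=r.get_image(n);pickle.dump(d,open(n+"2.pkl","wb"));f=d["frame"][:,:,::-1]
    cv2.imwrite(f"pics/{n}2.png",f)
f=cv2.imread("pics/scene2.png")[180:330,90:290];cv2.imwrite("pics/c2.png",cv2.resize(f,None,fx=4,fy=4,interpolation=2))
```

```text
[551.40106512  24.74742425  95.94365155] 89.61320081707164 18.695242228473166 [ 4.39484991 -3.21838642  1.05856974]
```

View pics/c2.png

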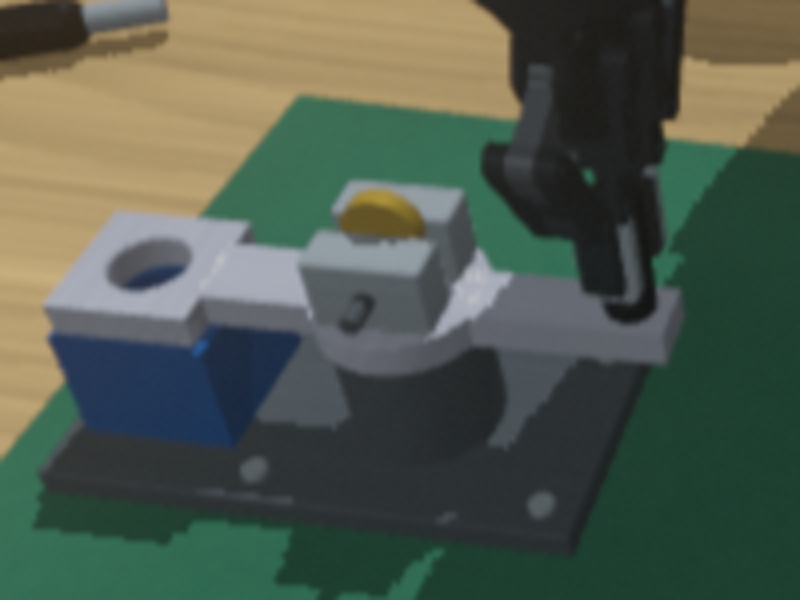

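The crop shows the arm over the lug, with its hole at crop (149,264), i.e. scene (127,246), and the square end flush with the lug's faces.

Run:
```python
from plan import *
from h import *
import pickle
d=pickle.load(open("scene2.pkl","rb"));print(plane(d,(127.3,246),78))
p,y,s=pose();q=np.array([551.4,24.7,200]);lin(q,89.6,(625,252,200),167,12)
```

```text
[ 563.47248007 -163.77082543   78.        ]
{"xyz": [[1.9, 0.6, -0.0], [1.82, 0.81, -0.0], [1.72, 1.01, -0.0], [1.59, 1.2, -0.0], [1.45, 1.37, -0.0], [1.29, 1.52, -0.0], [1.11, 1.66, -0.0], [0.91, 1.77, -0.0], [0.71, 1.86, -0.0], [0.5, 1.93, -0.0], [0.28, 1.97, -0.0], [0.05, 1.99, -0.0]], "rot": [[0, 0, -6.45], [0, 0, -6.45], [0, 0, -6.45], [0, 0, -6.45], [0, 0, -6.45], [0, 0, -6.45], [0, 0, -6.45], [0, 0, -6.45], [0, 0, -6.45], [0, 0, -6.45], [0, 0, -6.45], [0, 0, -6.45]], "n": 12}
```

Call:
move_arm:
  xyz:
    - [0, 0, 0]
    - [0, 0, 0]
    - [0, 0, 0]
    - [0, 0, 0]
    - [0, 0, 0]
    - [0, 0, 0]
    - [0, 0, -1.4]
    - [0, 0, -3]
    - [0, 0, -3]
    - [0, 0, -3]
  rot:
    - [0, 0, 0]
    - [0, 0, 0]
    - [0, 0, 0]
    - [0, 0, 0]
    - [0, 0, 0]
    - [0, 0, 0]
    - [0, 0, 0]
    - [0, 0, 0]
    - [0, 0, 0]
    - [0, 0, 0]
  fingers: [-1, -1, -1, -1, -1, -1, -1, -1, -1, -1]

```text
time_s: 6.0
tcp_pos: [549.6, 25.6, 200.2]
ee_rot: [-0.0, 0.71, 0.705, -0.0]
wrist_force: [1.0, -0.5, -0.8]
width: 84.8
grip_force: 0.0
```

Call:
move_arm:
  xyz:
    - [1.9, 0.6, 0]
    - [1.8, 0.8, 0]
    - [1.7, 1.0, 0]
    - [1.6, 1.2, 0]
    - [1.45, 1.35, 0]
    - [1.3, 1.5, 0]
    - [1.1, 1.65, 0]
    - [0.9, 1.75, 0]
    - [0.7, 1.85, 0]
    - [0.5, 1.95, 0]
    - [0.3, 1.95, 0]
    - [0.05, 2.0, 0]
    - [0, 0, 0]
    - [0, 0, 0]
  rot:
    - [0, 0, -6.45]
    - [0, 0, -6.45]
    - [0, 0, -6.45]
    - [0, 0, -6.45]
    - [0, 0, -6.45]
    - [0, 0, -6.45]
    - [0, 0, -6.45]
    - [0, 0, -6.45]
    - [0, 0, -6.45]
    - [0, 0, -6.45]
    - [0, 0, -6.45]
    - [0, 0, -6.45]
    - [0, 0, 0]
    - [0, 0, 0]
  fingers: [-1, -1, -1, -1, -1, -1, -1, -1, -1, -1, -1, -1, -1, -1]

```text
time_s: 7.17
tcp_pos: [622.8, 252.9, 198.8]
ee_rot: [-0.0, 0.113, 0.994, -0.0]
wrist_force: [-0.7, -0.3, 0.4]
width: 85.6
grip_force: 0.0
```

Run:
```python
from plan import *
from h import *
import pickle
p,y,s=pose();print(p,y,s["time_s"])
d=r.get_image("wrist");cv2.imwrite("pics/w3.png",d["frame"][:,:,::-1]);pickle.dump(d,open("w3.pkl","wb"))
f=d["frame"].astype(int);m=((f[...,0]>90)&(f[...,1]<60)&(f[...,2]<60)).astype(np.uint8)
n,l,st,c=cv2.connectedComponentsWithStats(m)
for i in range(1,n):
    if st[i,4]>150:print(st[i],c[i])
```

```text
[622.82243021 252.86992209 198.76395182] 167.00613831847429 7.1667
[623  59  17  67 672] [633.20238095  84.35119048]
[ 300  213   40   54 1625] [319.84676923 240.22461538]
```

View pics/w3.png

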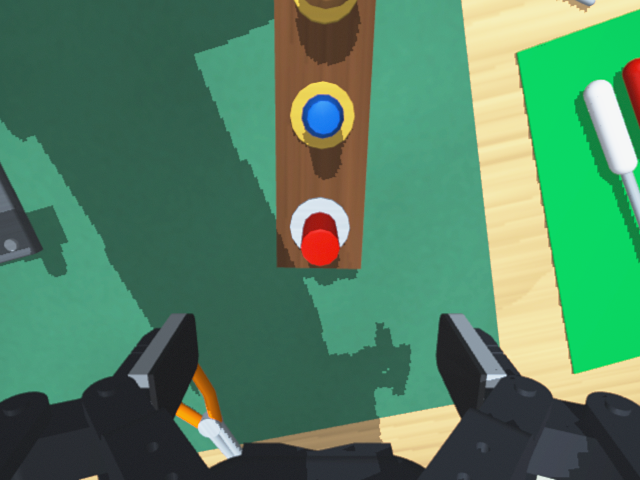

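Wrist view: the red handle's top is at (320,247), the white collar below it at (320,225), and the fingers straddle the rack.

Run:
```python
from h import *
import pickle
d=pickle.load(open("w3.pkl","rb"))
q=plane(d,(320,247),108);print(q,plane(d,(320,227),63))
a=np.radians(167);e=q-[622.8,252.9,0];print(e@[np.cos(a),np.sin(a),0],e@[np.sin(a),-np.cos(a),0])
```

```text
[625.74977252 253.54475551 108.        ] [626.1934837  253.79694261  63.        ]
-2.729131605630292 1.291784909676164
```

Call:
move_arm:
  xyz:
    - [-0.25, 0.15, 1.5]
    - [0, 0, 2]
    - [0, 0, 2]
    - [0, 0, 2]
    - [0, 0, 2]
    - [0, 0, 1.5]
    - [0, 0, 1]
    - [0, 0, 0.7]
    - [0, 0, 0]
    - [0, 0, 0]
    - [0, 0, 0]
    - [0, 0, 0]
    - [0, 0, 0]
    - [0, 0, 0]
    - [0, 0, 0]
    - [0, 0, 0]
    - [0, 0, 0]
  rot:
    - [0, 0, 0]
    - [0, 0, 0]
    - [0, 0, 0]
    - [0, 0, 0]
    - [0, 0, 0]
    - [0, 0, 0]
    - [0, 0, 0]
    - [0, 0, 0]
    - [0, 0, 0]
    - [0, 0, 0]
    - [0, 0, 0]
    - [0, 0, 0]
    - [0, 0, 0]
    - [0, 0, 0]
    - [0, 0, 0]
    - [0, 0, 0]
    - [0, 0, 0]
  fingers: [-1, -1, -1, -1, -1, -1, -1, -1, -1, -1, 1, 1, 1, 1, 1, 1, 1]

```text
time_s: 8.63
tcp_pos: [626.1, 253.2, 72.8]
ee_rot: [0.0, 0.113, 0.994, 0.0]
wrist_force: [0.3, 1.5, 3.7]
width: 22.7
grip_force: 59.0
```

Call:
move_arm:
  xyz:
    - [0, 0, -0.5]
    - [0, 0, -1.5]
    - [0, 0, -2.5]
    - [0, 0, -3]
    - [0, 0, -3]
    - [0, 0, -2]
    - [0, 0, 0]
  rot:
    - [0, 0, 0]
    - [0, 0, 0]
    - [0, 0, 0]
    - [0, 0, 0]
    - [0, 0, 0]
    - [0, 0, 0]
    - [0, 0, 0]
  fingers: [1, 1, 1, 1, 1, 1, 1]

```text
time_s: 9.22
tcp_pos: [627.6, 253.4, 203.0]
ee_rot: [0.003, 0.113, 0.994, 0.001]
wrist_force: [0.4, 0.2, -1.2]
width: 22.3
grip_force: 58.9
```

Run:
```python
from plan import *
p,y,s=pose();print(p,y,s["width"],s["grip_force"],s["time_s"])
lin(p,y,(561.5,-163,p[2]),y-36,18)
```

```text
[627.63363396 253.40488928 203.03514902] 166.99403757948008 22.33004677635782 58.912698458880186 9.2167
{"xyz": [[-0.16, -2.34, -0.0], [-0.24, -2.33, -0.0], [-0.33, -2.32, -0.0], [-0.41, -2.31, -0.0], [-0.49, -2.29, -0.0], [-0.57, -2.27, -0.0], [-0.64, -2.25, -0.0], [-0.72, -2.23, -0.0], [-0.8, -2.2, -0.0], [-0.88, -2.17, -0.0], [-0.95, -2.14, -0.0], [-1.03, -2.11, -0.0], [-1.1, -2.07, -0.0], [-1.17, -2.03, -0.0], [-1.24, -1.99, -0.0], [-1.31, -1.94, -0.0], [-1.38, -1.9, -0.0], [-1.44, -1.85, -0.0]], "rot": [[0, 0, 2.0], [0, 0, 2.0], [0, 0, 2.0], [0, 0, 2.0], [0, 0, 2.0], [0, 0, 2.0], [0, 0, 2.0], [0, 0, 2.0], [0, 0, 2.0], [0, 0, 2.0], [0, 0, 2.0], [0, 0, 2.0], [0, 0, 2.0], [0, 0, 2.0], [0, 0, 2.0], [0, 0, 2.0], [0, 0, 2.0], [0, 0, 2.0]], "n": 18}
```

Call:
move_arm:
  xyz:
    - [-0.16, -2.34, -0.3]
    - [-0.24, -2.33, -0.3]
    - [-0.33, -2.32, -0.3]
    - [-0.41, -2.31, -0.3]
    - [-0.49, -2.29, -0.3]
    - [-0.57, -2.27, -0.3]
    - [-0.64, -2.25, -0.3]
    - [-0.72, -2.23, 0]
    - [-0.8, -2.2, 0]
    - [-0.88, -2.17, 0]
    - [-0.95, -2.14, 0]
    - [-1.03, -2.11, 0]
    - [-1.1, -2.07, 0]
    - [-1.17, -2.03, 0]
    - [-1.24, -1.99, 0]
    - [-1.31, -1.94, 0]
    - [-1.38, -1.9, 0]
    - [-1.44, -1.85, 0]
    - [0, 0, 0]
    - [0, 0, 0]
  rot:
    - [0, 0, 2]
    - [0, 0, 2]
    - [0, 0, 2]
    - [0, 0, 2]
    - [0, 0, 2]
    - [0, 0, 2]
    - [0, 0, 2]
    - [0, 0, 2]
    - [0, 0, 2]
    - [0, 0, 2]
    - [0, 0, 2]
    - [0, 0, 2]
    - [0, 0, 2]
    - [0, 0, 2]
    - [0, 0, 2]
    - [0, 0, 2]
    - [0, 0, 2]
    - [0, 0, 2]
    - [0, 0, 0]
    - [0, 0, 0]
  fingers: [1, 1, 1, 1, 1, 1, 1, 1, 1, 1, 1, 1, 1, 1, 1, 1, 1, 1, 1, 1]

```text
time_s: 10.88
tcp_pos: [558.9, -164.3, 217.1]
ee_rot: [-0.001, 0.416, 0.91, 0.0]
wrist_force: [-0.8, 0.6, -1.9]
width: 22.6
grip_force: 59.1
```

Run:
```python
from plan import *
import cv2,pickle
p,y,s=pose();print(p,y,s["width"],s["grip_force"],s["time_s"])
for n in("scene","wrist"):
    d=r.get_image(n);cv2.imwrite(f"pics/{n}4.png",d["frame"][:,:,::-1]);pickle.dump(d,open(n+"4.pkl","wb"))
f=cv2.imread("pics/scene4.png")[120:290,60:260];f=cv2.resize(f,None,fx=3,fy=3,interpolation=2)
g=cv2.resize(cv2.imread("pics/wrist4.png")[130:470,180:480],None,fx=.6*1.1,fy=.6*1.1)
o=np.zeros((510,800,3),np.uint8);o[:,:600]=f;o[:g.shape[0],602:602+g.shape[1]]=g
cv2.imwrite("pics/c4.png",o);print(g.shape)
```

```text
[ 558.92177551 -164.26945175  217.11221857] 130.88925394261406 22.60512322544332 59.13714537397027 10.8833
(224, 198, 3)
```

View pics/c4.png

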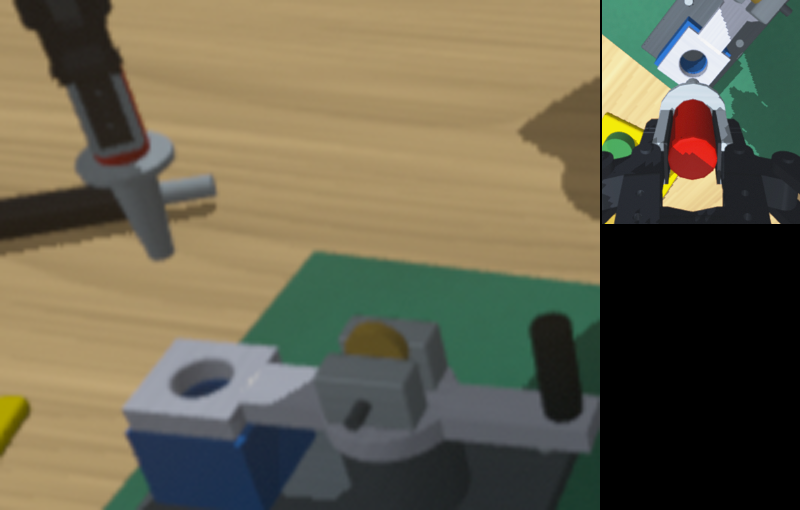

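The view shows the pin held upright. The arm hole is at scene (127,246) and wrist (318,224), and the pin tip is at scene (114,204).

Run:
```python
from plan import *
from h import *
import pickle
np.set_printoptions(precision=1,suppress=True)
w=pickle.load(open("wrist4.pkl","rb"));s=pickle.load(open("scene4.pkl","rb"))
print(plane(w,(318,224),78),plane(s,(127.3,246.3),78),tri(w,(318,224),s,(127.3,246.3)))
print("tip scene",plane(s,(113.7,204.5),152))
p,y,_=pose();print(p,y)
# blue visible part of the lug's bottom-of-hole / rim in the wrist view
f=w["frame"].astype(int);m=((f[...,2]>f[...,0]+40)&(f[...,2]>f[...,1]+20)).astype(np.uint8)
n,l,st,c=cv2.connectedComponentsWithStats(m)
for i in range(1,n):
    if st[i,4]>60:print(st[i],c[i])
```

```text
[ 561.  -164.2   78. ] [ 564.1 -163.4   78. ] [ 561.7 -165.1   75.7]
tip scene [ 558.8 -164.1  152. ]
[ 559.4 -162.9  217.6] 131.02521602381952
[ 259  154   73   77 1155] [293.7 187.8]
[362 202  14  15 102] [368.6 209. ]
[299 213  41  29 770] [319.5 228.5]
```

Call:
move_arm:
  xyz:
    - [-0.25, 0.2, 0.5]
    - [0, 0, 1.5]
    - [0, 0, 1.5]
    - [0, 0, 1.5]
    - [0, 0, 1]
    - [0, 0, 0.8]
    - [0, 0, 0.6]
    - [0, 0, 0.6]
    - [0, 0, 0.6]
    - [0, 0, 0.6]
    - [0, 0, 0.6]
    - [0, 0, 0.6]
    - [0, 0, 0]
    - [0, 0, 0]
  rot:
    - [0, 0, 0]
    - [0, 0, 0]
    - [0, 0, 0]
    - [0, 0, 0]
    - [0, 0, 0]
    - [0, 0, 0]
    - [0, 0, 0]
    - [0, 0, 0]
    - [0, 0, 0]
    - [0, 0, 0]
    - [0, 0, 0]
    - [0, 0, 0]
    - [0, 0, 0]
    - [0, 0, 0]
  fingers: [1, 1, 1, 1, 1, 1, 1, 1, 1, 1, 1, 1, 1, 1]

```text
time_s: 12.15
tcp_pos: [562.5, -164.0, 114.0]
ee_rot: [-0.0, 0.415, 0.91, -0.0]
wrist_force: [-0.4, -0.8, -1.6]
width: 22.6
grip_force: 59.1
```

Call:
move_arm:
  xyz:
    - [0, 0, 0.4]
    - [0, 0, 0.4]
    - [0, 0, 0.4]
    - [0, 0, 0.4]
    - [0, 0, 0.3]
    - [0, 0, 0.2]
    - [0, 0, 0]
    - [0, 0, 0]
  rot:
    - [0, 0, 0]
    - [0, 0, 0]
    - [0, 0, 0]
    - [0, 0, 0]
    - [0, 0, 0]
    - [0, 0, 0]
    - [0, 0, 0]
    - [0, 0, 0]
  fingers: [1, 1, 1, 1, 1, 1, 1, 1]

```text
time_s: 12.82
tcp_pos: [562.8, -164.1, 93.3]
ee_rot: [0.0, 0.415, 0.91, -0.0]
wrist_force: [-0.8, 0.4, -1.7]
width: 22.5
grip_force: 59.2
```

Call:
move_arm:
  xyz:
    - [0, 0, 0.1]
    - [0, 0, 0]
    - [0, 0, 0]
    - [0, 0, 0]
    - [0, 0, 0]
    - [0, 0, 0]
    - [0, 0, 0]
    - [0, 0, 0]
    - [0, 0, -1]
    - [0, 0, -2]
    - [0, 0, -3]
    - [0, 0, -3]
    - [0, 0, -3]
    - [0, 0, 0]
    - [0, 0, 0]
  rot:
    - [0, 0, 0]
    - [0, 0, 0]
    - [0, 0, 0]
    - [0, 0, 0]
    - [0, 0, 0]
    - [0, 0, 0]
    - [0, 0, 0]
    - [0, 0, 0]
    - [0, 0, 0]
    - [0, 0, 0]
    - [0, 0, 0]
    - [0, 0, 0]
    - [0, 0, 0]
    - [0, 0, 0]
    - [0, 0, 0]
  fingers: [1, 1, -1, -1, -1, -1, -1, -1, -1, -1, -1, -1, -1, -1, -1]

```text
time_s: 14.07
tcp_pos: [563.9, -164.7, 215.3]
ee_rot: [0.002, 0.415, 0.91, -0.0]
wrist_force: [-0.5, 0.1, -1.1]
width: 85.5
grip_force: 0.0
```

Run:
```python
from plan import *
import cv2
p,y,s=pose();print(p,s["width"],s["wrist_force"],s["time_s"])
f=r.get_image("scene")["frame"][:,:,::-1];cv2.imwrite("pics/c5.png",cv2.resize(f[140:330,70:270],None,fx=3,fy=3,interpolation=2))
```

```text
[ 563.89718166 -164.70846985  215.25637771] 85.52829475294334 [-0.45472     0.10810441 -1.05931133] 14.0667
```

View pics/c5.png

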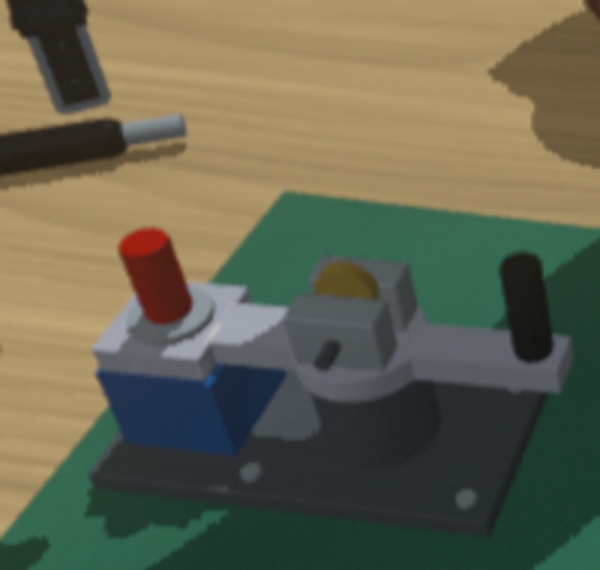

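The crop shows the pin seated with its collar flat on the arm at crop (172,312), upright and clear of the gripper.

```bash
python3 -c "
from bench import r
print(r.hand_in())"
```

```text
the job is handed in; nothing more can be done
None
```

I turned the arm over the lug, pushed the red-handled pin down through both holes until its collar lay flat on the arm, let go, and handed the job in at about 14 s; no verdict was shown.

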